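# Dial the combination of the blue key box

## Task

Unlock the blue key box by dialing its combination with the black knob on its lid: turn the knob clockwise, past the green dot, until its white pointer stands at the red dot and pause there for about a second; turn it back counter-clockwise, past the green dot, to the yellow dot and pause again; then turn it clockwise to the green dot and let go, leaving the pointer there. Do not run well past the red or the yellow dot, and leave the dial of the grey key box alone. Mind the microscope and scan head on the right and the air cleaner on the left: bring the arm round folded in close to its base, above the lamp housing.

Things in the scene. Friction and masses are not known exactly. Their poses are not given: they have to be found in the camera images.
- blue_key_box: Blue steel key box fixed to the table, 76 x 76 mm, 42.5 mm high to the dial ring on its lid; origin at the centre of its underside, x axis away from the robot (within 0.7 rad). Dots on the fixed ring, 31 mm from the centre, at angles from the box's x axis, counter-clockwise positive: yellow +0.698, green -0.175, red -0.698 rad. A like grey box stands 0.10 to 0.17 m off; the two may swap places.
- blue_dial_grip (a point): Grip point on the blue box's black knob: on its upright axis (the box's centre), 72.5 mm above the table. The knob's upright bar is 12 mm thick, 46 mm long, its top 82.5 mm above the table; below it a disc of 50 mm diameter, top at 50 mm. The point turns with the knob: x along the bar to the end with the white pointer stripe, y across the bar (pinch direction), z up.
- blue_dial (a joint): Angle of the blue box's knob, rad: 0 with the pointer along the box's x axis, growing counter-clockwise seen from above; pointer at red -0.698, green -0.175, yellow +0.698. Starts between 0.12 and 0.42 (between green and yellow). Light friction (0.04 N m), no detents or springs, stays where left, stops at -1.3 and +1.3.
- grey_dial_tip (a point): Pointer end of the like knob on the grey box, 23 mm from that knob's axis, 82.5 mm above the table; x axis outward along the bar. Not to be turned.

How it is judged:
On the way, in this order (a step that is already met when the one before it is completed fails the run):
1. the blue box's pointer is stopped at the red dot (within 10 degrees, 0.3 s) (value of joint blue_dial between -0.873 and -0.523 rad), for 0.3 s.
2. then the pointer is stopped at the yellow dot (within 10 degrees, 0.3 s) (value of joint blue_dial between 0.523 and 0.873 rad), for 0.3 s.
3. then the pointer is brought back to the green dot (within 10 degrees) (value of joint blue_dial between -0.349 and 0.001 rad), for 0.3 s.
At the end, for the whole second after the job is handed in: The blue box's pointer was stopped at red, then at yellow, and now stands still at the green dot, within 10 degrees (all of step 3 and velocity of joint blue_dial between -0.05 and 0.05 rad/s); the robot touches nothing.
It fails at once if the blue dial was run more than 20 degrees past the red or the yellow dot (value of joint blue_dial below -1.048 rad or value of joint blue_dial above 1.048 rad).
It fails at once if the grey box's dial was turned (pointer end moved by more than 5 mm) (distance of grey_dial_tip from where it was at the start of the episode above 0.005 m).
It also fails if it takes over 48 s, if anything falls off the work surface, if the arm or the gripper's body presses on something with over 40 N, if the wrist force passes 120 N, or if a joint passes its speed limit or range.

## Robot

A 7-joint arm with a two-finger parallel gripper is mounted at the origin on a cart in front of the work surface, level with it; the furniture and walls round the work are solid. World frame = base frame: x ahead of the robot, y to its left, z up, the work surface at z = 0. Lengths are in m, angles in rad, forces in N, time in s.
With the tool pointing down it reaches from about 0.425 to 0.875 m from the base axis. Payload 8.4 kg.
Tool frame: the origin (TCP) lies at the very end of the fingers, on their centre line; the grasp point (between the pads) lies 19 mm behind it (bot.hold_point_z is the distance from the TCP to the grasp point, in m); z points along the fingers, y is the line along which they close (so a half turn about z gives the same grasp; the last joint's range is limited). The gripper opens to 85 mm and grips with 20 to 120 N. Pads are 22 mm wide; open, the fingers measure 114 mm over their backs; the gripper's body (76 mm by 85 mm) begins 54 mm behind the grasp point. The pads swing forward as they close: fully open they stand 13 mm farther back than shut.
Start: joints at [1.163, 0.333, 0.04, 1.465, -0.013, 1.343, -0.059], TCP at [0.198, -0.619, 0.201] pointing down, gripper open.
Joint ranges: [-2.58, 2.58], [-0.38, 2.09], [-1.3, 1.39], [0.25, 2.4], [-1.5, 4.64], [0.08, 2.09], [-2.65, 2.65]. Speed limits (rad/s): [2.22, 2.22, 2.79, 2.79, 3.14, 3.14, 3.14].

## Interface

Orientations are given as a 3x3 rotation matrix whose columns are the frame's x, y, z axes.
In Python, from plant import bot, cams gives the robot as it stands.
- The arm moves only by the tool arm_command, never from a script. Its argument "motion" is a list that holds one entry, the list of rows, each a list of 4 numbers: the shift along the tool's x, y, z in cm, then the turn about the tool's z in degrees. A call has 1 to 8 rows; each row shifts and turns the commanded pose from where the row before left it, along the tool's axes as they then stand; what a row does not reach is not made up. A row lasts 1/12 s, in which the tool goes at most 41.7 mm and 7.16 degrees, less where a joint would pass 70% of its speed; a pose out of reach is approached as far as the arm can. A call is refused whole if a number of a shift passes 4.17 or a number of a turn 7.16, either way. A call with a gripper value outside its range is refused whole. "hand" is the opening, from 0 (shut) to 1 (fully open), set as the call begins (left out, the last holds). The fingers move at their own pace and stop on an object; "squeeze" is the grip in N (left out, the last holds). Time passes only in rows, so rows that do not move let the fingers close. It gives the time, the measured TCP pose, the force, the opening and the grip force at its end, in the units of the state.
- bot.read_state(): the state, without advancing time (a new reading comes with each control period).
- cams.snapshot(name): name is "scene" or "top" or "wrist"; returns the picture (400x640x3 uint8, red, green, blue); there is no depth.
- cams.camera_model(name): a dict with "fx", "fy", "cx", "cy" (pixels), "R" (3x3) and "t" (3): a world point X has camera coordinates R X + t; the wrist camera has in their place "hand_eye" (4x4, takes a point from camera to tool coordinates, whose origin is the TCP and whose axes are the flange's). Camera axes: x right, y down, z forward; pixel columns grow to the right and rows downward; lengths in m; the calibration is good to about 2 mm. A picture is of the moment at which its call begins: read the wrist's pose just before it. camera_model takes no time and is no camera call.
- bot.close_job(): hands the job in; it is judged then, once.
The state is a dict: "t": time; "joint_pos": joint angles; "qd": joint speeds; "effort": joint torques, N m; "tool_pos": TCP position; "tool_rot": TCP orientation; "contact_force": force on the tool from outside, world axes, zero at the start; "moment": the same for the moment, N m; "opening": finger opening in m; "grip_force": force on a finger pad.
Only numpy, scipy, OpenCV 4.12 (cv2) and the standard library are available. Lean on these libraries where they do the work, as an engineer would, in place of code of your own. Each camera call takes 0.05 s, during which the arm holds its last target. There are 200 camera calls.

## Working session

There is one attempt and no reset: what is moved stays moved. The work goes in short steps, Python scripts to look and compute and a tool call to move; the robot and the scene stay as the last step left them, time stands still between calls to the robot, and variables do not carry over. Pictures are saved under pics/ and viewed, at most 10 in all, crops included, and the job is handed in when it is done.

Besides the shell and the picture viewer there is one more tool, called after "Emit:" by a JSON object that holds its "name" and its "arguments". arm_command: Moves the arm, as the interface text tells. Its arguments: {"type":"object","properties":{"motion":{"type":"array"},"hand":{"type":"number"},"squeeze":{"type":"number"}},"required":["motion"]}

```bash
ls; mkdir -p pics; python3 - <<'E'
from plant import bot,cams
import cv2,numpy as np
np.set_printoptions(precision=4,suppress=True)
s=bot.read_state();print(s['t'],s['tool_pos'],s['tool_rot'],s['joint_pos'],s['opening'])
for n in ('top','scene'):
    cv2.imwrite(f'pics/{n}0.png',cams.snapshot(n)[:,:,::-1])
    print(n,cams.camera_model(n))
print(cams.camera_model('wrist'))
E
```

```text
pics
0.0 [ 0.1973 -0.6188  0.2002] [[ 0.9527  0.3038 -0.0006]
 [ 0.3038 -0.9527  0.0015]
 [-0.0001 -0.0016 -1.    ]] [ 1.1628  0.3339  0.0399  1.4663 -0.0134  1.3433 -0.0585] 0.08543523185705325
top {'fx': 405.9583324818183, 'fy': 405.9583324818183, 'cx': 313.3582266135505, 'cy': 198.87780810051981, 'R': array([[-0.0058, -0.9997, -0.0217],
       [-0.9977,  0.0073, -0.0678],
       [ 0.0679,  0.0212, -0.9975]]), 't': array([0.1265, 0.6045, 0.8684])}
scene {'fx': 392.36484166965613, 'fy': 392.36484166965613, 'cx': 323.48883540066447, 'cy': 203.07990190283613, 'R': array([[ 0.7552, -0.6553,  0.0168],
       [-0.3455, -0.4196, -0.8394],
       [ 0.5571,  0.6281, -0.5433]]), 't': array([-0.3709,  0.3139,  0.4836])}
{'fx': 283.7818358199363, 'fy': 283.7818358199363, 'cx': 320.07475172869465, 'cy': 198.8449310366556, 'hand_eye': array([[ 0.0006, -0.9558, -0.294 ,  0.0744],
       [ 1.    ,  0.0008, -0.0004, -0.0005],
       [ 0.0007, -0.294 ,  0.9558, -0.1729],
       [ 0.    ,  0.    ,  0.    ,  1.    ]])}
```

View pics/top0.png

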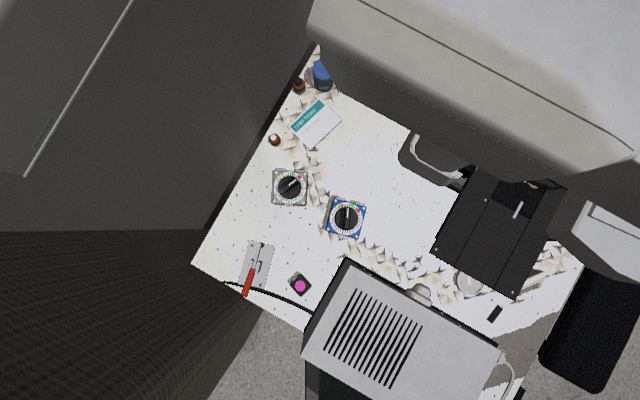

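View pics/scene0.png

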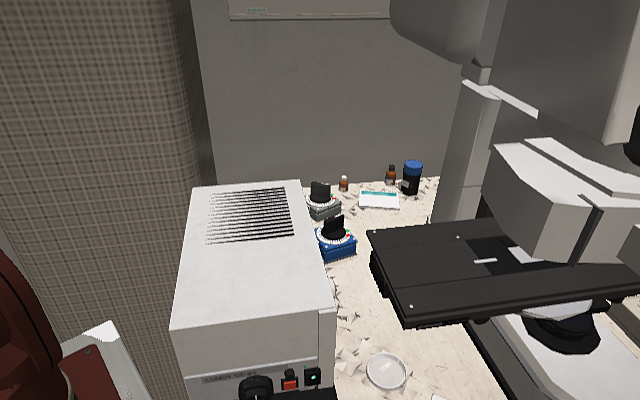

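The top view shows the blue box at about (347,217) and the grey box at (290,187). The vented lamp housing is nearer the base at about (365,325), with the black microscope stage at right. In the scene view the blue box is at (336,240) and the housing top spans (170,330) to (300,180).

```bash
cat > h.py <<'E'
import numpy as np,cv2
from plant import bot,cams
np.set_printoptions(precision=4,suppress=True)
def K(m): return np.array([[m['fx'],0,m['cx']],[0,m['fy'],m['cy']],[0,0,1]])
def model(n,s=None):
    m=cams.camera_model(n)
    if n!='wrist': return K(m),m['R'],m['t']
    H=m['hand_eye'];R=s['tool_rot']@H[:3,:3];c=s['tool_rot']@H[:3,3]+s['tool_pos']
    return K(m),R.T,-R.T@c
def ray(M,p,z):
    k,R,t=M;c=-R.T@t;d=R.T@np.linalg.solve(k,[p[0],p[1],1]);return c+d*(z-c[2])/d[2]
def proj(M,X):
    k,R,t=M;q=k@(R@np.array(X)+t);return q[:2]/q[2]
def tri(M1,p1,M2,p2):
    X=cv2.triangulatePoints(M1[0]@np.c_[M1[1],M1[2]],M2[0]@np.c_[M2[1],M2[2]],np.float64(p1).reshape(2,1),np.float64(p2).reshape(2,1));return (X[:3]/X[3]).ravel()
E
python3 - <<'E'
from h import *
T=model('top');S=model('scene')
for n,M in(('top',T),('scene',S)): print(n,-M[1].T@M[2], 'base',proj(M,[0,0,0]),'tcp',proj(M,[.198,-.619,.2]))
for nm,a,b in [('housing back-left/right',(345,262),(192,186)),('hbr',(345,262),(299,179)),('hfr',(498,347),(335,308)),('hbl',(303,352),(192,186)),
  ('stage nearleft',(430,251),(368,232)),('stage near',(515,299),(405,325)),('blue knob',(347,217),(333,227))]:
    X=tri(T,a,S,b);print(nm,X,proj(T,X)-a,proj(S,X)-b)
im=cv2.imread('pics/top0.png')
hsv=cv2.cvtColor(im,cv2.COLOR_BGR2HSV)
c=im[185:250,315:380];cv2.imwrite('pics/crop.png',np.hstack([cv2.resize(im[185:250,315:380],(390,390),interpolation=2),cv2.resize(im[155:220,258:323],(390,390),interpolation=2)]))
m=cv2.inRange(hsv,(100,120,60),(125,255,255))[185:250,315:380]
n,l,st,ce=cv2.connectedComponentsWithStats(m);print(st,ce+[315,185])
p=np.argwhere(m)[:,::-1].astype(np.float32)+[315,185]
r=cv2.minAreaRect(p.astype(np.float32));print(r)
for q in list(cv2.boxPoints(r))+[r[0]]: print(ray(T,q,.035))
E
```

```text
top [0.5448 0.1036 0.9099] base [372.4828 481.4508] tcp [762.1582 434.7644]
scene [ 0.1192 -0.4151  0.5325] base [ 22.5376 457.7817] tcp [1086.5675 1575.8245]
housing back-left/right [0.4042 0.1    0.2094] [-20.0702  47.4477] [55.3556 -8.8367]
hbr [0.4835 0.0635 0.1936] [ 0.4045 -0.5128] [-0.6971 -0.0136]
hfr [ 0.3362 -0.1954  0.192 ] [-0.4101  0.4812] [ 1.0253 -0.0332]
hbl [0.3279 0.1399 0.2018] [-1.2001  2.0798] [2.6446 0.3879]
stage nearleft [ 0.4992 -0.0927  0.1608] [ 0.111  -0.1189] [-0.2014  0.0148]
stage near [ 0.4094 -0.2448  0.1523] [-0.8878  0.9008] [ 2.0264 -0.2342]
blue knob [0.5631 0.0525 0.058 ] [-0.4583  0.5367] [ 0.7772 -0.0265]
[[   0    0   65   65 4066]
 [  16   15   14   10   42]
 [  42   20    8   13   33]
 [  11   34   10   14   44]
 [  33   43   13   10   40]] [[347.108  216.9343]
 [335.881  203.0238]
 [361.3636 209.4848]
 [329.8636 226.8409]
 [354.7    233.725 ]]
((345.3108825683594, 218.31866455078125), (33.542213439941406, 32.82963562011719), 14.743562698364258)
[0.5373 0.0978 0.035 ]
[0.6056 0.0792 0.035 ]
[0.5867 0.0097 0.035 ]
[0.5187 0.0285 0.035 ]
[0.562  0.0538 0.035 ]
```

View pics/crop.png

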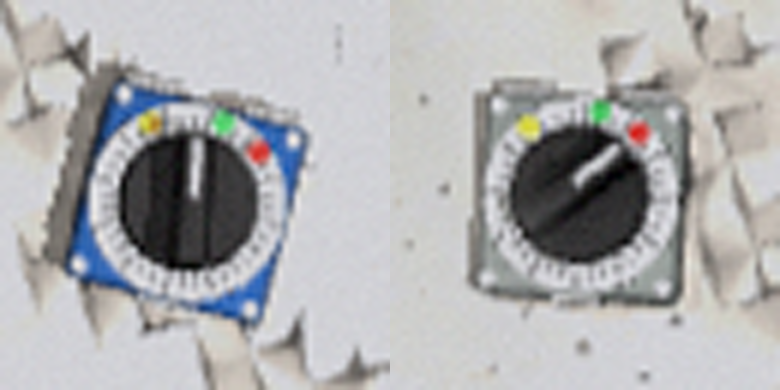

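The crop shows the blue dial's pointer stripe at about (347.5,213), yellow at (340.3,205.7), green at (352.5,205.3) and red at (358.2,210.5), all in full-image pixels. The grey pointer aims near its own red dot. Next I'll get the pose and the clearances.

```bash
python3 - <<'E'
from h import *
T=model('top');S=model('scene')
P=np.array([ray(T,p,.0425)[:2] for p in [(340.3,205.7),(352.5,205.3),(358.2,210.5)]])
a=np.array([.698,-.175,-.698]);B=.031*np.c_[np.cos(a),np.sin(a)]
X,Y=B-B.mean(0),P-P.mean(0)
th=np.arctan2((X[:,0]*Y[:,1]-X[:,1]*Y[:,0]).sum(),(X*Y).sum());R=np.array([[np.cos(th),-np.sin(th)],[np.sin(th),np.cos(th)]])
c=P.mean(0)-R@B.mean(0);print('yaw',th,'centre',c,'res',P-c-B@R.T)
s1,s2=ray(T,(315+196/6,185+140/6),.0825)[:2],ray(T,(315+195/6,185+196/6),.0825)[:2]
print('stripe',s1,s2,np.arctan2(*(s1-s2)[::-1])); d=s1-c;print('ptr from centre',np.arctan2(d[1],d[0]),np.hypot(*d))
for p in [(552,245),(590,203),(420,62),(520,185),(310,30)]:
    print(p,[(z,ray(T,p,z)[:2].round(3).tolist(),proj(S,ray(T,p,z)).round().tolist()) for z in (.15,.25,.35,.45,.55)])
im=cv2.imread('pics/scene0.png');tp=cv2.imread('pics/top0.png')
cv2.imwrite('pics/pair.png',np.vstack([cv2.resize(im[0:290,350:640],None,fx=1.3,fy=1.0),cv2.resize(tp[0:300,300:640],(377,300))]))
E
```

```text
yaw -0.26509891439516936 centre [0.5609 0.0518] res [[-0.0002 -0.0002]
 [ 0.0005 -0.    ]
 [-0.0003  0.0002]]
stripe [0.5813 0.0515] [0.5623 0.052 ] -0.029350464621257497
ptr from centre -0.016003073930411938 0.02040768245642735
(552, 245) [(0.15, [0.508, -0.319], [505.0, 321.0]), (0.25, [0.513, -0.263], [485.0, 234.0]), (0.35, [0.518, -0.208], [464.0, 141.0]), (0.45, [0.523, -0.152], [442.0, 40.0]), (0.55, [0.528, -0.096], [417.0, -69.0])]
(590, 203) [(0.15, [0.585, -0.392], [592.0, 325.0]), (0.25, [0.58, -0.326], [564.0, 237.0]), (0.35, [0.575, -0.261], [533.0, 143.0]), (0.45, [0.569, -0.196], [500.0, 42.0]), (0.55, [0.564, -0.131], [465.0, -68.0])]
(420, 62) [(0.15, [0.857, -0.085], [483.0, 169.0]), (0.25, [0.816, -0.061], [472.0, 125.0]), (0.35, [0.775, -0.036], [459.0, 73.0]), (0.45, [0.734, -0.011], [445.0, 12.0]), (0.55, [0.693, 0.014], [427.0, -63.0])]
(520, 185) [(0.15, [0.62, -0.265], [508.0, 261.0]), (0.25, [0.61, -0.216], [491.0, 192.0]), (0.35, [0.6, -0.168], [472.0, 115.0]), (0.45, [0.59, -0.119], [451.0, 30.0]), (0.55, [0.58, -0.071], [428.0, -66.0])]
(310, 30) [(0.15, [0.924, 0.124], [421.0, 131.0]), (0.25, [0.874, 0.122], [415.0, 96.0]), (0.35, [0.824, 0.119], [409.0, 54.0]), (0.45, [0.774, 0.116], [400.0, 3.0]), (0.55, [0.724, 0.113], [389.0, -62.0])]
```

View pics/pair.png

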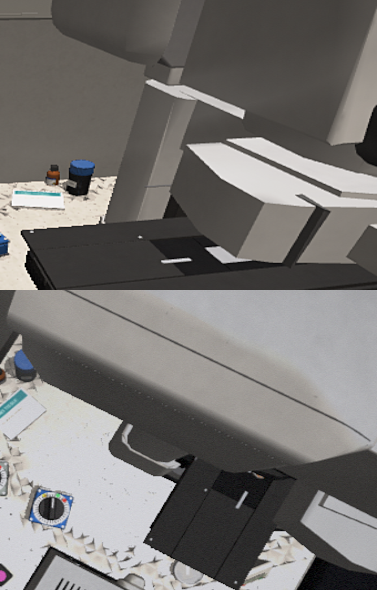

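Measured: blue box centre (0.561, 0.052), yaw -0.265. The pointer is at about -0.02 in world, so the dial is at about +0.245, which is inside its stated start range. The housing top is at z≈0.195 and the scan head lobe lies beyond a radius of 0.55. I'll fold and raise the arm first.

Emit:
{"name": "arm_command", "arguments": {"motion": [[[0,-2.5,-1,0],[0,-2.5,-1,0],[0,-2.5,-1,0],[0,-2.5,-1,0],[0,-2.5,-1,0],[0,-2.5,-1,0],[0,-2.5,-1,0],[0,-2,-0.5,0]]], "hand": 0.6, "squeeze": 40}}

```text
t: 0.77
tool_pos: [0.1378, -0.4321, 0.277]
tool_rot: [[0.953, 0.304, 0.0], [0.304, -0.953, -0.001], [0.0, 0.001, -1.0]]
contact_force: [1.3, -0.3, 0.4]
opening: 0.0512
grip_force: 0.0
```

```bash
python3 -c "
from h import *
s=bot.read_state();print(s['t'],s['tool_pos'],np.hypot(*s['tool_pos'][:2]),s['joint_pos'],s['contact_force'],s['opening'])"
```

```text
0.7667 [ 0.1378 -0.4321  0.277 ] 0.45351535848262436 [ 1.1523 -0.1006  0.0107  1.7937  0.0011  1.4478 -0.0993] [ 1.2922 -0.3343  0.4369] 0.051231775865584195
```

Emit:
{"name": "arm_command", "arguments": {"motion": [[[3.2,-0.1,0,-4],[3.2,-0.1,0,-4],[3.2,-0.1,0,-4],[3.2,-0.1,0,-4],[3.2,-0.1,0,-4],[3.2,-0.1,0,-4],[3.2,-0.1,0,-4],[3.2,-0.1,0,-4]]]}}

```text
t: 1.43
tool_pos: [0.3501, -0.2927, 0.2758]
tool_rot: [[0.644, 0.765, -0.0], [0.765, -0.644, 0.0], [0.0, -0.001, -1.0]]
contact_force: [-0.3, 0.3, -0.7]
opening: 0.0513
grip_force: 0.0
```

```bash
python3 -c "
from h import *
s=bot.read_state();p=s['tool_pos'];print(s['t'],p,np.hypot(*p[:2]),np.degrees(np.arctan2(p[1],p[0])),s['joint_pos'],s['contact_force'])"
```

```text
1.4333 [ 0.3501 -0.2927  0.2758] 0.45636062837853913 -39.89798216123137 [ 0.8884 -0.0814 -0.2688  1.7768 -0.0219  1.4438 -0.0768] [-0.3362  0.2825 -0.6611]
```

Emit:
{"name": "arm_command", "arguments": {"motion": [[[3.2,-0.15,0,-4],[3.2,-0.15,0,-4],[3.2,-0.15,0,-4],[3.2,-0.15,0,-4],[3.2,-0.15,0,-4],[3.2,-0.15,0,-4],[3.2,-0.15,0,-4],[3.2,-0.15,0,-4]]]}}

```text
t: 2.1
tool_pos: [0.4507, -0.0605, 0.2759]
tool_rot: [[0.141, 0.99, -0.0], [0.99, -0.141, 0.0], [0.0, -0.0, -1.0]]
contact_force: [1.1, 0.9, -0.5]
opening: 0.051
grip_force: 0.0
```

```bash
python3 -c "
from h import *
s=bot.read_state();p=s['tool_pos'];print(s['t'],p,np.hypot(*p[:2]),np.degrees(np.arctan2(p[1],p[0])),s['joint_pos'],s['contact_force'])
cv2.imwrite('pics/scene1.png',cams.snapshot('scene')[:,:,::-1])"
```

```text
2.1 [ 0.4507 -0.0605  0.2759] 0.45475749868113513 -7.651108505389211 [ 0.6271 -0.0805 -0.5471  1.768  -0.0424  1.4429 -0.0546] [ 1.0637  0.9384 -0.4796]
```

View pics/scene1.png

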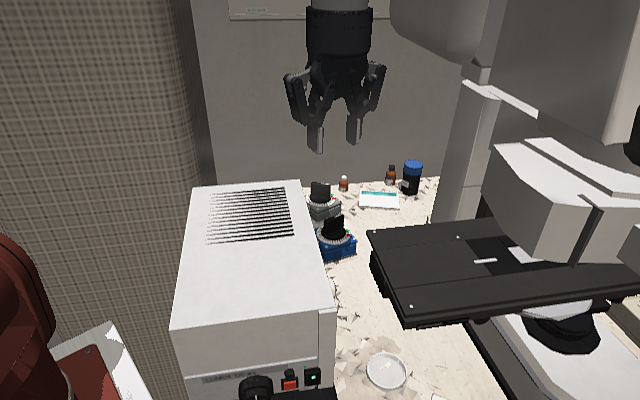

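The gripper hangs at about (335,100), well clear of everything. I'll check whether a wrist camera body shows where calibration puts it, since that decides which way to turn the tool.

```bash
python3 - <<'E'
from h import *
s=bot.read_state();S=model('scene');W=model('wrist',s);c=-W[1].T@W[2]
print(c,proj(S,c),proj(S,s['tool_pos']+[0,0,.173]))
cv2.imwrite('pics/w1.png',cams.snapshot('wrist')[:,:,::-1])
E
```

```text
[0.4603 0.0209 0.4493] [300.7574  25.0796] [334.34    34.4325]
```

View pics/w1.png

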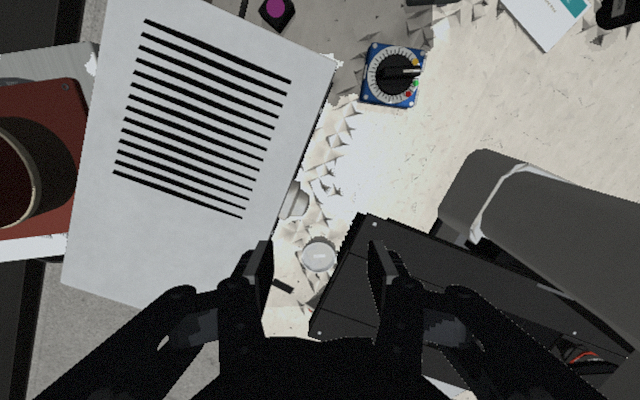

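The scene pixel (300,25) shows only wall, so there is no camera body. The wrist view shows the blue box at (392,74). I'll turn the tool with its x axis facing inward, which leaves ample wrist range, while moving over the dial.

```bash
cat > step.py <<'E'
# rows for a straight shift to (x,y) with tool-x azimuth turned to az deg, in n rows
from h import *
import sys,json
x,y,az,n=map(float,sys.argv[1:5]);n=int(n);s=bot.read_state();a=np.arctan2(s['tool_rot'][1,0],s['tool_rot'][0,0])
da=(np.radians(az)-a+np.pi)%(2*np.pi)-np.pi;d=(np.array([x,y])-s['tool_pos'][:2])/n*100;rows=[]
for i in range(n):
    c,q=np.cos(a),np.sin(a);rows.append([round(d[0]*c+d[1]*q,2),round(d[0]*q-d[1]*c,2),0,round(-np.degrees(da)/n,1)]);a+=da/n
print(s['tool_pos'],np.degrees(a),rows)
E
python3 step.py .561 .052 179 16
```

```text
[ 0.4511 -0.0565  0.2762] 178.99999999999986 [[np.float64(0.76), np.float64(0.59), 0, np.float64(-6.0)], [np.float64(0.7), np.float64(0.67), 0, np.float64(-6.0)], [np.float64(0.62), np.float64(0.74), 0, np.float64(-6.0)], [np.float64(0.54), np.float64(0.8), 0, np.float64(-6.0)], [np.float64(0.46), np.float64(0.85), 0, np.float64(-6.0)], [np.float64(0.36), np.float64(0.89), 0, np.float64(-6.0)], [np.float64(0.27), np.float64(0.93), 0, np.float64(-6.0)], [np.float64(0.17), np.float64(0.95), 0, np.float64(-6.0)], [np.float64(0.07), np.float64(0.96), 0, np.float64(-6.0)], [np.float64(-0.03), np.float64(0.96), 0, np.float64(-6.0)], [np.float64(-0.14), np.float64(0.96), 0, np.float64(-6.0)], [np.float64(-0.24), np.float64(0.94), 0, np.float64(-6.0)], [np.float64(-0.33), np.float64(0.91), 0, np.float64(-6.0)], [np.float64(-0.43), np.float64(0.87), 0, np.float64(-6.0)], [np.float64(-0.52), np.float64(0.82), 0, np.float64(-6.0)], [np.float64(-0.6), np.float64(0.76), 0, np.float64(-6.0)]]
```

Emit:
{"name": "arm_command", "arguments": {"motion": [[[0.76,0.6,0,-6],[0.7,0.67,0,-6],[0.6,0.75,0,-6],[0.55,0.8,0,-6],[0.45,0.85,0,-6],[0.35,0.9,0,-6],[0.25,0.93,0,-6],[0.17,0.95,0,-6]]]}}

```text
t: 2.87
tool_pos: [0.5068, -0.0095, 0.2758]
tool_rot: [[-0.642, 0.767, -0.001], [0.767, 0.642, -0.0], [0.0, -0.001, -1.0]]
contact_force: [0.1, -0.0, 0.3]
opening: 0.0509
grip_force: 0.0
```

Emit:
{"name": "arm_command", "arguments": {"motion": [[[0.07,0.96,0,-6],[-0.03,0.96,0,-6],[-0.14,0.96,0,-6],[-0.24,0.94,0,-6],[-0.33,0.9,0,-6],[-0.43,0.87,0,-6],[-0.52,0.82,0,-6],[-0.6,0.76,0,-6]]]}}

```text
t: 3.53
tool_pos: [0.563, 0.0436, 0.2757]
tool_rot: [[-0.999, 0.036, -0.001], [0.036, 0.999, -0.0], [0.001, -0.0, -1.0]]
contact_force: [-0.4, 0.2, 0.4]
opening: 0.0511
grip_force: 0.0
```

```bash
python3 -c "
from h import *
s=bot.read_state();W=model('wrist',s);p=s['tool_pos'];print(s['t'],p,s['tool_rot'][:2,0],s['joint_pos'],s['contact_force'])
im=cams.snapshot('wrist')[:,:,::-1].copy()
q=proj(W,[.561,.052,.05]);print(q)
x,y=np.clip(q.astype(int),[75,75],[565,325]);print(x-75,y-75);c=im[y-75:y+75,x-75:x+75]
cv2.imwrite('pics/w2.png',im);cv2.imwrite('pics/w2c.png',cv2.resize(c,(600,600),interpolation=2))"
```

```text
3.5333 [0.563  0.0436 0.2757] [-0.9993  0.0365] [ 0.4628  0.1953 -0.715   1.5294  0.1284  1.4657  1.2779] [-0.3675  0.2101  0.3823]
[325.5704 165.8929]
250 90
```

View pics/w2c.png

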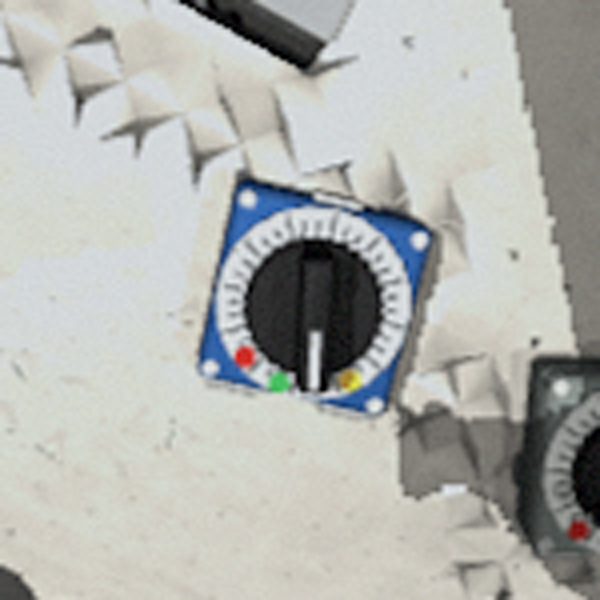

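The wrist crop (4x, offset (250,90)) shows the blue dial's disc centred at about (314,301). Red is at (246,357), green at (279,382) and yellow at (351,381), with the stripe from (315,332) to (315,388).

```bash
cat > fit.py <<'E'
from h import *
def fit(W,dots,z=.0425):
    P=np.array([ray(W,p,z)[:2] for p in dots]);a=np.array([.698,-.175,-.698]);B=.031*np.c_[np.cos(a),np.sin(a)]
    X,Y=B-B.mean(0),P-P.mean(0);th=np.arctan2((X[:,0]*Y[:,1]-X[:,1]*Y[:,0]).sum(),(X*Y).sum())
    R=np.array([[np.cos(th),-np.sin(th)],[np.sin(th),np.cos(th)]]);c=P.mean(0)-R@B.mean(0);return th,c,P-c-B@R.T
E
python3 - <<'E'
from fit import *
s=bot.read_state();s['tool_pos']=np.array([.563,.0436,.2757]);s2=dict(s)
print(s['tool_rot'][:2,0])
W=model('wrist',s);f=lambda u,v:(250+u/4,90+v/4)
print(fit(W,[f(351,381),f(279,382),f(246,357)]),'disc',ray(W,f(314,301),.05))
a,b=ray(W,f(315,388),.0825)[:2],ray(W,f(315,332),.0825)[:2];print(a,b,np.arctan2(*(a-b)[::-1]))
print('bar centre',ray(W,f(317,318),.0825))
E
python3 step.py .561 .053 179 8
```

```text
[-0.9996  0.0276]
(np.float64(-0.2620642181445607), array([0.5636, 0.0565]), array([[ 0.    ,  0.0001],
       [-0.0003, -0.0003],
       [ 0.0002,  0.0002]])) disc [0.5602 0.0564 0.05  ]
[0.5835 0.0553] [0.5645 0.0557] -0.01802974562960814
bar centre [0.5599 0.0564 0.0825]
[0.5637 0.0451 0.2755] 178.99999999999994 [[np.float64(0.04), np.float64(0.1), 0, np.float64(-0.1)], [np.float64(0.04), np.float64(0.1), 0, np.float64(-0.1)], [np.float64(0.04), np.float64(0.1), 0, np.float64(-0.1)], [np.float64(0.04), np.float64(0.1), 0, np.float64(-0.1)], [np.float64(0.04), np.float64(0.1), 0, np.float64(-0.1)], [np.float64(0.04), np.float64(0.1), 0, np.float64(-0.1)], [np.float64(0.04), np.float64(0.1), 0, np.float64(-0.1)], [np.float64(0.04), np.float64(0.1), 0, np.float64(-0.1)]]
```

Emit:
{"name": "arm_command", "arguments": {"motion": [[[0.04,0.15,1.5,-0.1],[0.04,0.15,1.5,-0.1],[0.04,0.15,1.5,-0.1],[0.04,0.15,1.5,0],[0.04,0.15,1.5,0],[0.04,0.15,1.5,0],[0,0,1.5,0],[0,0,0.5,0]]]}}

```text
t: 4.25
tool_pos: [0.5593, 0.0522, 0.1637]
tool_rot: [[-0.999, 0.038, -0.003], [0.038, 0.999, -0.0], [0.003, -0.001, -1.0]]
contact_force: [-1.2, -0.1, -1.2]
opening: 0.0512
grip_force: 0.0
```

Emit:
{"name": "arm_command", "arguments": {"motion": [[[0,0,0,0],[0,0,0,0],[0,0,0,0]]]}}

```text
t: 4.5
tool_pos: [0.5612, 0.0531, 0.1671]
tool_rot: [[-0.999, 0.036, 0.001], [0.036, 0.999, 0.0], [-0.001, 0.0, -1.0]]
contact_force: [-0.5, 0.3, 0.4]
opening: 0.0514
grip_force: 0.0
```

```bash
python3 -c "
from h import *
s=bot.read_state();W=model('wrist',s);p=s['tool_pos'];print(s['t'],p,s['tool_rot'],s['contact_force'])
im=cams.snapshot('wrist')[:,:,::-1].copy()
np.save('s.npy',np.array([s['tool_pos'],*s['tool_rot']]))
q=proj(W,[.561,.054,.05]);print(q)
x,y=np.clip(q.astype(int),[75,75],[565,325]);print(x-75,y-75);c=im[y-75:y+75,x-75:x+75]
cv2.imwrite('pics/w3c.png',cv2.resize(c,(600,600),interpolation=2))"
```

```text
4.5 [0.5612 0.0531 0.1671] [[-0.9993  0.0361  0.0012]
 [ 0.0361  0.9993  0.    ]
 [-0.0012  0.0001 -1.    ]] [-0.4591  0.2537  0.4347]
[320.4595 186.3666]
245 111
```

View pics/w3c.png

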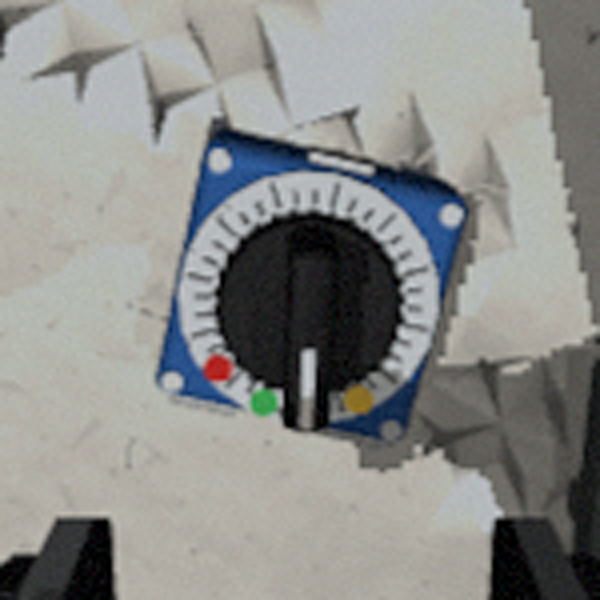

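The nearer crop (4x, offset (245,111)) shows yellow at (358,401), green at (264,402) and red at (218,368), with the stripe from (308,348) to (307,425). The fingers straddle at left and right.

```bash
python3 - <<'E'
from fit import *
A=np.load('s.npy');W=model('wrist',dict(tool_pos=A[0],tool_rot=A[1:]));f=lambda u,v:(245+u/4,111+v/4)
print(fit(W,[f(358,401),f(264,402),f(218,368)]),'disc',ray(W,f(310,305),.05))
a,b=ray(W,f(307,425),.0825)[:2],ray(W,f(308,348),.0825)[:2];print(a,b,np.arctan2(*(a-b)[::-1]))
print('tcp centre line seen at y pixel mid fingers:',f(302,0), proj(W,A[0]))
E
python3 step.py .562 .054 178.5 1
```

```text
(np.float64(-0.28035903935642037), array([0.5637, 0.056 ]), array([[ 0.    , -0.    ],
       [-0.0001,  0.0001],
       [ 0.    , -0.0001]])) disc [0.562  0.0561 0.05  ]
[0.5834 0.0544] [0.5639 0.0553] -0.04590333615279513
tcp centre line seen at y pixel mid fingers: (320.5, 111.0) [319.4167 231.6098]
[0.5613 0.0531 0.1672] 178.5 [[np.float64(-0.07), np.float64(0.09), 0, np.float64(-0.6)]]
```

Emit:
{"name": "arm_command", "arguments": {"motion": [[[-0.1,0.12,1.4,0],[-0.1,0.12,1.4,0],[0,0,1.4,0],[0,0,1.4,0],[0,0,1.4,0],[0,0,1.4,0],[0,0,1.4,0],[0,0,1,0]]]}}

```text
t: 5.22
tool_pos: [0.5629, 0.0554, 0.0577]
tool_rot: [[-0.999, 0.036, 0.0], [0.036, 0.999, -0.0], [-0.0, -0.0, -1.0]]
contact_force: [0.6, -0.6, -0.4]
opening: 0.0511
grip_force: 0.0
```

Emit:
{"name": "arm_command", "arguments": {"motion": [[[0,0,0,0],[0,0,0,0],[0,0,0,0]]]}}

```text
t: 5.47
tool_pos: [0.5635, 0.0557, 0.0592]
tool_rot: [[-0.999, 0.035, 0.001], [0.035, 0.999, 0.0], [-0.001, 0.0, -1.0]]
contact_force: [-0.3, -0.3, 0.3]
opening: 0.0513
grip_force: 0.0
```

Emit:
{"name": "arm_command", "arguments": {"motion": [[[0,0,0.1,0],[0,0,0.1,0],[0,0,0,0],[0,0,0,0],[0,0,0,0],[0,0,0,0],[0,0,0,0],[0,0,0,0]]], "hand": 0, "squeeze": 30}}

```text
t: 6.13
tool_pos: [0.5628, 0.0555, 0.0562]
tool_rot: [[-0.999, 0.035, 0.0], [0.035, 0.999, 0.0], [-0.0, 0.0, -1.0]]
contact_force: [-0.4, 0.6, -0.2]
opening: 0.0004
grip_force: 0.0
```

Emit:
{"name": "arm_command", "arguments": {"motion": [[[0,0,0,0],[0,0,0,0],[0,0,0,0],[0,0,0,0]]]}}

```text
t: 6.47
tool_pos: [0.5628, 0.0556, 0.0561]
tool_rot: [[-0.999, 0.035, -0.0], [0.035, 0.999, 0.0], [0.0, 0.0, -1.0]]
contact_force: [0.5, 0.3, 0.4]
opening: 0.0004
grip_force: 0.0
```

The fingers shut on nothing, so I need to look before going on.

```bash
python3 -c "
from h import *
s=bot.read_state();print(s['t'],s['tool_pos'],s['tool_rot'],s['opening'],s['grip_force'],s['contact_force'],s['moment'],s['joint_pos'])
a=cams.snapshot('wrist')[:,:,::-1];b=cams.snapshot('scene')[:,:,::-1]
cv2.imwrite('pics/c4.png',np.hstack([cv2.resize(a[100:400,195:445],(400,480)),cv2.resize(b[120:280,270:400],(390,480))]))"
```

```text
6.4667 [0.5628 0.0556 0.0561] [[-0.9994  0.0351 -0.    ]
 [ 0.0351  0.9994  0.    ]
 [ 0.      0.     -1.    ]] 0.00040413919014368994 0.0 [0.5212 0.3418 0.4313] [-0.0449 -0.0335 -0.0281] [ 0.3995  0.3676 -0.6858  1.8106  0.2644  1.0566  1.1507]
```

View pics/c4.png

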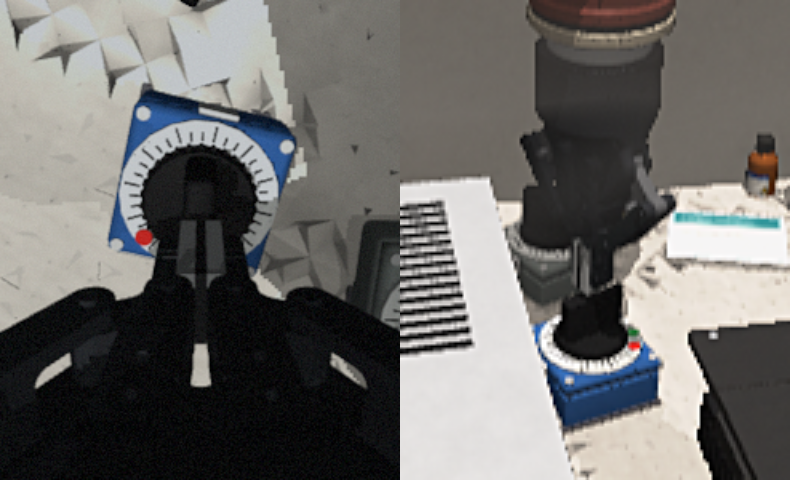

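```bash
python3 -c "
from h import *
S=model('scene')
for z in (.0561,.0825,.095,.11):
  q=proj(S,[.5628,.0556,z]);print(z,q,400+(q[0]-270)*3,(q[1]-120)*3)
b=cams.snapshot('scene')[:,:,::-1];c=cv2.resize(b[165:245,295:375],(600,600),interpolation=2)
cv2.imwrite('pics/c5.png',cv2.convertScaleAbs(c,alpha=2,beta=25))"
```

```text
0.0561 [332.598  227.1095] 587.7941047617511 321.3284373866774
0.0825 [332.9847 216.5025] 588.9542099815033 289.5073530301767
0.095 [333.1728 211.3442] 589.5183766531859 274.0325538955147
0.11 [333.4028 205.0345] 590.2084735210798 255.10355480687412
```

View pics/c5.png

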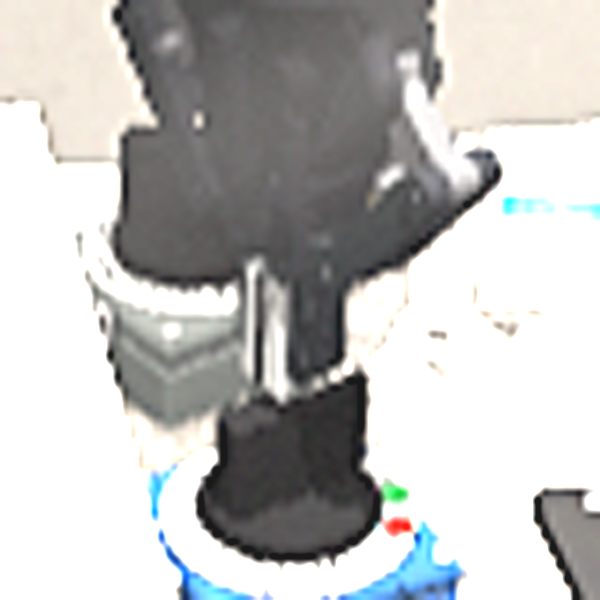

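By its numbers, the scene crop puts the shut fingertips at about (330,218). That is right at the bar's top (z≈0.083), not at the stated TCP height of 0.056. The tips seem about 27 mm shorter than stated. I'll check the robot's hold constants and measure the fingertips numerically.

```bash
python3 -c "
from h import *
print(bot.hold_point_z,[a for a in dir(bot) if a[0]!='_'])
s=bot.read_state();print(s['t'],s['opening'],s['tool_pos'])
W=model('wrist',s);a=cams.snapshot('wrist')
print(a[150:340:6,320].tolist())
R=s['tool_rot'];p=s['tool_pos']
for x in(.011,0):
  for z in (0,-.01,-.02,-.03): print(x,z,proj(W,p+R@[x,0,z]))
for r in (200,215,225,235,240,245,255,265,280): print(r,a[r,300:342:2].sum(1).tolist())
"
```

```text
0.0187 ['PlanningError', 'close_job', 'hold_point_z', 'read_state']
6.6167 -0.00028494189268380403 [0.5628 0.0555 0.0562]
[[195, 200, 203], [192, 196, 190], [199, 204, 192], [194, 196, 195], [37, 59, 94], [195, 201, 203], [171, 173, 176], [24, 19, 17], [7, 8, 0], [17, 13, 14], [7, 9, 11], [20, 19, 24], [28, 32, 31], [30, 31, 29], [19, 20, 14], [12, 8, 13], [10, 9, 9], [0, 13, 13], [12, 9, 12], [20, 19, 12], [3, 8, 5], [20, 20, 24], [16, 20, 16], [17, 13, 18], [18, 19, 23], [16, 16, 17], [17, 17, 16], [17, 20, 13], [185, 183, 175], [178, 176, 167], [180, 176, 168], [188, 185, 178]]
0.011 0 [319.4145 216.0026]
0.011 -0.01 [319.3897 221.7186]
0.011 -0.02 [319.3621 228.0957]
0.011 -0.03 [319.3312 235.2559]
0 0 [319.4158 231.6104]
0 -0.01 [319.3916 238.0603]
0 -0.02 [319.3646 245.2419]
0 -0.03 [319.3345 253.2874]
200 [30, 91, 101, 106, 99, 112, 36, 47, 19, 9, 31, 6, 22, 3, 4, 52, 44, 104, 83, 45, 12]
215 [89, 98, 96, 86, 97, 26, 70, 60, 70, 70, 68, 70, 61, 99, 32, 23, 40, 30, 38, 52, 29]
225 [89, 72, 81, 95, 58, 45, 74, 79, 96, 107, 74, 60, 68, 63, 40, 11, 49, 24, 36, 28, 54]
235 [74, 69, 56, 26, 64, 73, 65, 2, 35, 43, 48, 72, 50, 53, 19, 55, 29, 33, 55, 39, 62]
240 [44, 26, 10, 57, 152, 178, 188, 188, 181, 23, 33, 16, 185, 187, 180, 177, 168, 38, 39, 56, 65]
245 [64, 30, 37, 71, 186, 176, 172, 180, 158, 25, 31, 21, 157, 179, 179, 178, 182, 42, 28, 41, 57]
255 [34, 54, 12, 133, 178, 169, 141, 147, 129, 24, 42, 44, 136, 164, 165, 176, 180, 145, 55, 8, 34]
265 [32, 21, 33, 142, 132, 122, 120, 147, 157, 37, 46, 19, 119, 159, 182, 172, 160, 139, 51, 29, 36]
280 [70, 54, 36, 26, 33, 0, 15, 26, 88, 77, 46, 81, 76, 24, 50, 31, 18, 28, 71, 48, 65]
```

Three estimates agree that the real fingertips end about 28 mm short of the stated TCP: the scene view, the finger edge rows in the wrist view, and the finger gap scale. I'll open to about 30 mm and descend in small, force-checked steps.

Emit:
{"name": "arm_command", "arguments": {"motion": [[[0,0,0,0],[0,0,0,0],[0,0,0,0],[0,0,0,0],[0,0,0,0],[0,0,0,0]]], "hand": 0.4}}

```text
t: 7.17
tool_pos: [0.5628, 0.0556, 0.0562]
tool_rot: [[-0.999, 0.035, 0.0], [0.035, 0.999, 0.0], [-0.0, 0.0, -1.0]]
contact_force: [-0.1, -0.5, 1.4]
opening: 0.0342
grip_force: 0.0
```

Emit:
{"name": "arm_command", "arguments": {"motion": [[[0,0,0.3,0],[0,0,0.3,0],[0,0,0.3,0],[0,0,0.3,0],[0,0,0,0]]]}}

```text
t: 7.58
tool_pos: [0.5623, 0.0555, 0.0433]
tool_rot: [[-0.999, 0.035, -0.001], [0.035, 0.999, 0.0], [0.001, -0.0, -1.0]]
contact_force: [-1.3, 0.5, 0.3]
opening: 0.0339
grip_force: 0.0
```

Emit:
{"name": "arm_command", "arguments": {"motion": [[[0,0,0.3,0],[0,0,0.3,0],[0,0,0,0]]]}}

```text
t: 7.83
tool_pos: [0.5624, 0.0555, 0.0375]
tool_rot: [[-0.999, 0.035, -0.001], [0.035, 0.999, 0.0], [0.001, 0.0, -1.0]]
contact_force: [-0.4, 0.4, -0.2]
opening: 0.0336
grip_force: 0.0
```

The stated TCP is already below the disc top (0.050) with no contact, which confirms the offset. I'll go a little lower and close.

Emit:
{"name": "arm_command", "arguments": {"motion": [[[0,0,0.3,0],[0,0,0.3,0],[0,0,0,0]]]}}

```text
t: 8.08
tool_pos: [0.5624, 0.0555, 0.0315]
tool_rot: [[-0.999, 0.035, -0.001], [0.035, 0.999, -0.0], [0.001, -0.0, -1.0]]
contact_force: [-0.0, -0.3, 0.1]
opening: 0.0341
grip_force: 0.0
```

Emit:
{"name": "arm_command", "arguments": {"motion": [[[0,0,0,0],[0,0,0,0],[0,0,0,0],[0,0,0,0],[0,0,0,0],[0,0,0,0],[0,0,0,0],[0,0,0,0]]], "hand": 0, "squeeze": 30}}

```text
t: 8.75
tool_pos: [0.563, 0.0549, 0.0323]
tool_rot: [[-0.999, 0.036, 0.0], [0.036, 0.999, -0.001], [-0.0, -0.001, -1.0]]
contact_force: [0.2, -6.0, 2.5]
opening: 0.0113
grip_force: 33.0
```

```bash
python3 -c "
from h import *
s=bot.read_state();print(s['t'],s['tool_pos'],s['opening'],s['grip_force'],s['contact_force'],s['moment'],s['joint_pos'])"
```

```text
8.75 [0.563  0.0549 0.0323] 0.011344288257486013 33.048346638679504 [ 0.2492 -6.0246  2.5192] [-1.0898  0.0986 -0.0254] [ 0.3881  0.3969 -0.6743  1.83    0.2889  1.0143  1.1324]
```

The bar is gripped: opening 11.3 mm, 33 N. The dial is at about +0.23. I'll turn 51° clockwise to red (target about -0.66).

Emit:
{"name": "arm_command", "arguments": {"motion": [[[0,-0.06,0,3.2],[0,0,0,3.2],[0,0,0,3.2],[0,0,0,3.2],[0,0,0,3.2],[0,0,0,3.2],[0,0,0,3.2],[0,0,0,3.2]]]}}

```text
t: 9.42
tool_pos: [0.5631, 0.0552, 0.0323]
tool_rot: [[-0.885, 0.466, 0.001], [0.466, 0.885, 0.0], [-0.0, 0.001, -1.0]]
contact_force: [1.0, -3.4, 1.4]
opening: 0.0111
grip_force: 32.8
```

Emit:
{"name": "arm_command", "arguments": {"motion": [[[0,0,0,3.2],[0,0,0,3.2],[0,0,0,3.2],[0,0,0,3.2],[0,0,0,3.2],[0,0,0,3.2],[0,0,0,3.2],[0,0,0,3.2]]]}}

```text
t: 10.08
tool_pos: [0.5633, 0.0554, 0.0323]
tool_rot: [[-0.597, 0.802, 0.001], [0.802, 0.597, 0.001], [-0.0, 0.001, -1.0]]
contact_force: [2.5, -1.8, 0.2]
opening: 0.0116
grip_force: 32.7
```

Emit:
{"name": "arm_command", "arguments": {"motion": [[[0,0,0,0],[0,0,0,0],[0,0,0,0],[0,0,0,0],[0,0,0,0],[0,0,0,0]]]}}

```text
t: 10.58
tool_pos: [0.5632, 0.0554, 0.0323]
tool_rot: [[-0.6, 0.8, 0.001], [0.8, 0.6, 0.001], [-0.0, 0.001, -1.0]]
contact_force: [5.7, -0.5, -0.3]
opening: 0.0113
grip_force: 32.5
```

```bash
cat > dial.py <<'E'
from fit import *
s=bot.read_state();b=np.arctan2(-s['tool_rot'][1,0],-s['tool_rot'][0,0])
print(s['t'],s['tool_pos'],'bar az',b,'dial',b+.268,s['opening'],s['grip_force'],s['contact_force'],s['moment'],s['joint_pos'])
# dots: centroids in the top view near the box (the arm may hide some)
for n in ('top','scene','wrist'):
    M=model(n,bot.read_state());im=cams.snapshot(n)[:,:,::-1];h=cv2.cvtColor(im,cv2.COLOR_BGR2HSV)
    cx,cy=proj(M,[.5635,.0555,.0425]);m0=np.zeros(h.shape[:2],np.uint8);cv2.circle(m0,(int(cx),int(cy)),int(M[0][0,0]*.037/ (M[1]@[.5635,.0555,.0425]+M[2])[2]),255,-1)
    for c,lo,hi in(('yel',(18,110,90),(34,255,255)),('grn',(50,110,60),(80,255,255)),('red',(0,150,90),(9,255,255))):
        m=cv2.inRange(h,lo,hi)&m0;p=np.argwhere(m)[:,::-1]
        if len(p)>3:
            X=ray(M,p.mean(0),.0425)[:2]-[.5635,.0555];print(n,c,len(p),'r',np.hypot(*X),'az',np.arctan2(X[1],X[0]))
E
python3 dial.py
```

```text
10.5833 [0.5632 0.0554 0.0323] bar az -0.9278507953853796 dial -0.6598507953853796 0.011346336377136149 32.48044431209564 [ 5.6839 -0.5331 -0.3158] [ 0.0379 -1.1819  0.0546] [ 0.2592  0.3628 -0.5149  1.8362  0.2093  0.9953  0.3006]
top red 13 r 0.0164271391684499 az 1.724624263618449
scene grn 5 r 0.031174662948241057 az -0.4798851969200891
scene red 6 r 0.030510178086384985 az -0.9746213078857374
wrist yel 111 r 0.03041989394883933 az 0.4219606021320827
```

The dots give a yaw of about -0.275, so the dial is at about -0.65, inside the red window. I'll pause a bit more, then turn 77° back to yellow.

Emit:
{"name": "arm_command", "arguments": {"motion": [[[0,0,0,0],[0,0,0,0],[0,0,0,0],[0,0,0,0],[0,0,0,0],[0,0,0,0],[0,0,0,0],[0,0,0,0]]]}}

```text
t: 11.4
tool_pos: [0.5633, 0.0554, 0.0323]
tool_rot: [[-0.599, 0.8, 0.001], [0.8, 0.599, 0.001], [-0.0, 0.001, -1.0]]
contact_force: [5.9, 0.7, -1.0]
opening: 0.0114
grip_force: 32.5
```

Emit:
{"name": "arm_command", "arguments": {"motion": [[[0,0,0,-3.2],[0,0,0,-3.2],[0,0,0,-3.2],[0,0,0,-3.2],[0,0,0,-3.2],[0,0,0,-3.2],[0,0,0,-3.2],[0,0,0,-3.2]]]}}

```text
t: 12.07
tool_pos: [0.563, 0.0552, 0.0323]
tool_rot: [[-0.888, 0.461, 0.001], [0.461, 0.888, 0.0], [-0.0, 0.001, -1.0]]
contact_force: [3.8, -0.4, 0.3]
opening: 0.0113
grip_force: 32.7
```

Emit:
{"name": "arm_command", "arguments": {"motion": [[[0,0,0,-3.2],[0,0,0,-3.2],[0,0,0,-3.2],[0,0,0,-3.2],[0,0,0,-3.2],[0,0,0,-3.2],[0,0,0,-3.2],[0,0,0,-3.2]]]}}

```text
t: 12.73
tool_pos: [0.5629, 0.0549, 0.0323]
tool_rot: [[-0.999, 0.032, 0.0], [0.032, 0.999, -0.0], [-0.0, -0.0, -1.0]]
contact_force: [3.6, -1.2, 0.3]
opening: 0.0113
grip_force: 32.7
```

Emit:
{"name": "arm_command", "arguments": {"motion": [[[0,0,0,-3.2],[0,0,0,-3.2],[0,0,0,-3.2],[0,0,0,-3.2],[0,0,0,-3.2],[0,0,0,-3.2],[0,0,0,-3.2],[0,0,0,-3.2]]]}}

```text
t: 13.4
tool_pos: [0.5629, 0.0545, 0.0323]
tool_rot: [[-0.915, -0.403, 0.0], [-0.403, 0.915, -0.0], [0.0, -0.001, -1.0]]
contact_force: [4.1, -2.4, 1.1]
opening: 0.0112
grip_force: 32.8
```

Emit:
{"name": "arm_command", "arguments": {"motion": [[[0,0,0,0],[0,0,0,0],[0,0,0,0],[0,0,0,0],[0,0,0,0],[0,0,0,0],[0,0,0,0],[0,0,0,0]]]}}

```text
t: 14.07
tool_pos: [0.5629, 0.0546, 0.0323]
tool_rot: [[-0.917, -0.399, 0.0], [-0.399, 0.917, -0.001], [0.0, -0.001, -1.0]]
contact_force: [3.5, -3.0, 3.1]
opening: 0.0113
grip_force: 33.1
```

```bash
python3 dial.py
```

```text
14.0667 [0.5629 0.0546 0.0323] bar az 0.4108354096769634 dial 0.6788354096769634 0.011276464451706892 33.08501064777374 [ 3.5119 -2.9588  3.1207] [-0.7995 -0.7507 -0.0603] [ 0.4537  0.4194 -0.7571  1.8272  0.3337  1.0264  1.5457]
top red 8 r 0.024964306534603024 az 1.6358530415527541
scene grn 6 r 0.030671048931514237 az -0.4878511353158678
scene red 6 r 0.030510178086384985 az -0.9746213078857374
wrist red 102 r 0.031087442358929296 az -0.9833850610245761
```

The dial is at about +0.69, at yellow. I'll pause, then turn 49.6° clockwise to green.

Emit:
{"name": "arm_command", "arguments": {"motion": [[[0,0,0,0],[0,0,0,0],[0,0,0,0],[0,0,0,0],[0,0,0,0],[0,0,0,0],[0,0,0,0]]]}}

```text
t: 14.8
tool_pos: [0.5629, 0.0546, 0.0323]
tool_rot: [[-0.917, -0.399, 0.0], [-0.399, 0.917, -0.001], [-0.0, -0.001, -1.0]]
contact_force: [2.7, -2.9, 3.0]
opening: 0.011
grip_force: 33.1
```

Emit:
{"name": "arm_command", "arguments": {"motion": [[[0,0,0,3.1],[0,0,0,3.1],[0,0,0,3.1],[0,0,0,3.1],[0,0,0,3.1],[0,0,0,3.1],[0,0,0,3.1],[0,0,0,3.1]]]}}

```text
t: 15.47
tool_pos: [0.5629, 0.0549, 0.0323]
tool_rot: [[-1.0, 0.024, 0.0], [0.024, 1.0, -0.0], [-0.0, -0.0, -1.0]]
contact_force: [3.4, -3.4, 2.8]
opening: 0.0113
grip_force: 33.0
```

Emit:
{"name": "arm_command", "arguments": {"motion": [[[0,0,0,3.1],[0,0,0,3.1],[0,0,0,3.1],[0,0,0,3.1],[0,0,0,3.1],[0,0,0,3.1],[0,0,0,3.1],[0,0,0,3.1]]]}}

```text
t: 16.13
tool_pos: [0.563, 0.0552, 0.0323]
tool_rot: [[-0.897, 0.441, 0.001], [0.441, 0.897, 0.0], [-0.0, 0.0, -1.0]]
contact_force: [4.2, -2.5, 2.9]
opening: 0.0111
grip_force: 32.9
```

Emit:
{"name": "arm_command", "arguments": {"motion": [[[0,0,0,0],[0,0,0,0],[0,0,0,0],[0,0,0,0],[0,0,0,0],[0,0,0,0],[0,0,0,0],[0,0,0,0]]]}}

```text
t: 16.8
tool_pos: [0.563, 0.0552, 0.0323]
tool_rot: [[-0.899, 0.438, 0.0], [0.438, 0.899, 0.0], [-0.0, 0.0, -1.0]]
contact_force: [5.1, -1.3, 4.2]
opening: 0.0112
grip_force: 33.0
```

```bash
python3 dial.py
```

```text
16.8 [0.563  0.0552 0.0323] bar az -0.4535237807492423 dial -0.1855237807492423 0.011222345597264914 33.0275684595108 [ 5.0562 -1.3311  4.2012] [-0.1678 -1.1402  0.0682] [ 0.3264  0.3787 -0.5971  1.8331  0.2487  1.0043  0.7449]
top red 9 r 0.011875408062572326 az 1.5473701104549749
scene grn 5 r 0.031174662948241057 az -0.4798851969200891
scene red 6 r 0.030510178086384985 az -0.9746213078857374
wrist yel 9 r 0.032437469979404165 az 0.5094366884275066
```

At green (about -0.18). Now I'll release and lift straight up.

Emit:
{"name": "arm_command", "arguments": {"motion": [[[0,0,0,0],[0,0,0,0],[0,0,0,0],[0,0,0,0],[0,0,0,0],[0,0,0,0]]], "hand": 0.5}}

```text
t: 17.45
tool_pos: [0.5624, 0.055, 0.0319]
tool_rot: [[-0.899, 0.438, -0.001], [0.438, 0.899, 0.0], [0.001, -0.0, -1.0]]
contact_force: [-0.3, 0.0, 0.6]
opening: 0.0427
grip_force: 0.0
```

Emit:
{"name": "arm_command", "arguments": {"motion": [[[0,0,-0.5,0],[0,0,-1,0],[0,0,-2,0],[0,0,-2,0],[0,0,-2,0],[0,0,-2,0],[0,0,-2,0],[0,0,-2,0]]]}}

```text
t: 18.12
tool_pos: [0.5628, 0.0552, 0.1693]
tool_rot: [[-0.899, 0.438, 0.001], [0.438, 0.899, 0.0], [-0.001, 0.001, -1.0]]
contact_force: [0.0, -0.1, -0.3]
opening: 0.0426
grip_force: 0.0
```

Emit:
{"name": "arm_command", "arguments": {"motion": [[[0,0,-0.5,0],[0,0,0,0],[0,0,0,0],[0,0,0,0],[0,0,0,0],[0,0,0,0]]]}}

```text
t: 18.62
tool_pos: [0.5622, 0.0549, 0.1711]
tool_rot: [[-0.899, 0.438, -0.002], [0.438, 0.899, 0.0], [0.002, -0.001, -1.0]]
contact_force: [0.2, 0.8, -0.6]
opening: 0.0426
grip_force: 0.0
```

```bash
python3 - <<'E'
from fit import *
s=bot.read_state();W=model('wrist',s);print(s['t'],s['tool_pos'],s['contact_force'],s['opening'])
im=cams.snapshot('wrist')[:,:,::-1];h=cv2.cvtColor(im,cv2.COLOR_BGR2HSV);c=np.array([.5635,.0555])
cx,cy=proj(W,[*c,.0425]);D=[]
m0=np.zeros(h.shape[:2],np.uint8);cv2.circle(m0,(int(cx),int(cy)),int(W[0][0,0]*.036/(W[1]@[*c,.0425]+W[2])[2]),255,-1)
for n,lo,hi in(('yel',(18,110,60),(34,255,255)),('grn',(45,110,50),(80,255,255)),('red',(0,150,60),(9,255,255))):
    p=np.argwhere(cv2.inRange(h,lo,hi)&m0)[:,::-1]
    print(n,len(p))
    if len(p): D.append(p.mean(0)); X=ray(W,D[-1],.0425)[:2]-c;print(np.hypot(*X),np.arctan2(X[1],X[0]))
if len(D)==3: print(fit(W,D))
# white stripe: bright pixels within 22 mm of the axis at z=.0825
P=[];v=np.argwhere(h[:,:,2]>110)[:,::-1]
for p in v[np.hypot(*(v-[cx,cy]).T)<60]:
    X=ray(W,p,.0825)[:2]-c
    if np.hypot(*X)<.0215: P.append(X)
P=np.array(P);print('stripe',len(P));
if len(P): m=P.mean(0);print(m,np.arctan2(m[1],m[0]),np.linalg.svd(P-m,full_matrices=False)[2][0])
E
```

```text
18.6167 [0.5622 0.0549 0.1711] [ 0.2477  0.8474 -0.5547] 0.04257852443553555
yel 37
0.030407903604475345 0.4253811555985864
grn 0
red 27
0.031182906390672994 -0.9881862430293983
stripe 320
[ 0.0104 -0.0051] -0.4558077200638001 [-0.4527 -0.8917]
```

Yellow and red are seen at their places, the pointer hides the green dot (as it should from this view), and the stripe lies at -0.456 in world, so the dial is at about -0.175. The robot is clear, so I'm handing in.

```bash
python3 -c "
from plant import bot
print(bot.close_job())"
```

```text
the job is handed in; nothing more can be done
None
```

I dialed the blue key box red, then yellow, then green, pausing at red and yellow; the pointer was at about -0.175 rad (green) with the arm lifted clear, and the job was handed in at about 19 s without reporting a verdict.

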